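# Crank the packing lift level with its deck

### The job

Take the hand crank with the red knob (its hub has a square hole) and set it fully down on the square upright shaft of the green packing lift. Wind it clockwise, seen from above, round and round until the rising platform is level with the fixed deck beside it, and leave the crank on the shaft. Leave the crank with the blue knob alone.

Things in the scene. Friction and masses are not known exactly. Their poses are not given: they have to be found in the camera images.
- crank_knob (a point): Centre of the upright red knob (round, 22 mm across, 52 mm high) of the crank to use, the place to grip. Axes are the crank's: x from hub to knob, z up. Knob and hub axes 80 mm apart; the flat arm (10 mm thick) lies on the bench, its underside 38 mm below. 160 g; grip with 35 N. The knob spins stiffly on its pin (0.06 N m): carried, the crank turns with the hand; winding, the hand need not turn.
- crank_socket (a point): Centre of the square hole at the underside of the red-knobbed crank's dark steel hub; same axes as the knob's point (hole sides along x and y), which lies at +80 mm x, +38 mm z from here. The hub is a 38 mm square block 28 mm high; the hole is 21 mm square, goes right through and flares by 3 mm at the underside.
- shaft_top (a point): Tip of the upright steel shaft on the lift's green gearbox, 86 mm above the bench: 18 mm square, sides along this point's x and y, its top 12 mm tapered to 8 mm. 34 mm below the tip is the round collar on which the hub rests when home. The hub fits in any of 4 directions, with 10 degrees of play. Turns with 0.2 N m of friction and stays where left; the yellow arrow shows the direction that raises.
- platform (a joint): Height in m of the lift's rising plywood platform (100 x 92 mm, between two guide rods, to the right of the shaft) above its lowest position; range 0 to 0.060. At 0.044 it is level with the fixed plywood deck to its right, whose top is 75 mm above the bench. Each full clockwise turn of the shaft, seen from above, raises it by 20 mm. It starts at 0 to 0.014 and stays where left.
- spare_knob (a point): Centre of the blue knob of the other crank, to be left alone: same size and axes as the red-knobbed one, but its hub is round with a 12 mm round hole, which does not go on the shaft.

How it is judged:
On the way, in this order (a step that is already met when the one before it is completed fails the run):
1. the red-knobbed crank is down on the square shaft (horizontal distance between crank_socket and shaft_top below 0.008 m and z of crank_socket in the frame of shaft_top below -0.022 m and angle between crank_socket's own z axis and vertical below 0.25 rad), for 0.2 s.
2. with the crank on the shaft, the platform has been wound up by at least one full turn (all of step 1 and value of joint platform above 0.0345 m), for 0.1 s.
At the end, for the whole second after the job is handed in: The platform is level with the deck within 6 mm (joint 0.038 to 0.050) and at rest, and the red-knobbed crank is on the shaft: its hub within 8 mm of the shaft's axis, upright within 0.25 rad, and home to within 7 mm of the collar (all of step 1 and value of joint platform between 0.038 and 0.05 m and z of crank_socket in the frame of shaft_top below -0.027 m and velocity of joint platform between -0.003 and 0.003 m/s); the robot touches nothing.
It fails at once if the platform is raised with the crank off the shaft (value of joint platform above 0.022 m and (horizontal distance between crank_socket and shaft_top above 0.02 m or z of crank_socket in the frame of shaft_top above 0.01 m)).
It fails at once if the blue-knobbed crank is moved by more than 40 mm (distance of spare_knob from where it was at the start of the episode above 0.04 m).
It also fails if it takes over 64 s, if anything falls off the work surface, if the arm or the gripper's body presses on something with over 40 N, if the wrist force passes 120 N, or if a joint passes its speed limit or range.

### The arm

A 6-joint arm with a two-finger parallel gripper is mounted at the origin on the work surface; the furniture and walls round the work are solid. World frame = base frame: x ahead of the robot, y to its left, z up, the work surface at z = 0. Lengths are in m, angles in rad, forces in N, time in s.
With the tool pointing down it reaches from about 0.35 to 0.875 m from the base axis. Payload 15.5 kg.
Tool frame: the origin (TCP) lies at the centre of the arm's flange, where the gripper is bolted on; the fingertips stand 173 mm ahead of it and the grasp point (between the pads) lies 155 mm ahead of it; z points along the fingers, y is the line along which they close (so a half turn about z gives the same grasp; the last joint's range is limited). The gripper opens to 85 mm and grips with 20 to 120 N. Pads are 22 mm wide; open, the fingers measure 114 mm over their backs; the gripper's body (76 mm by 85 mm) begins 54 mm behind the grasp point. The pads swing forward as they close: fully open they stand 13 mm farther back than shut.
Start: joints at [-1.353, 0.494, 1.345, -0, 1.302, -0.096], TCP at [0.193, -0.594, 0.405] pointing down, gripper open.
Joint ranges: [-2.91, 2.91], [-0.82, 2.16], [0.22, 2.67], [-1.22, 4.37], [0.12, 2.79], [-3.08, 3.08]. Speed limits (rad/s): [1.89, 1.89, 2.57, 3.01, 3.01, 3.01].

### API

Orientations are given as a unit quaternion [x, y, z, w].
In Python, from rig import manip gives the robot as it stands.
- The arm moves only by the tool carry_out, never from a script. Its argument "targets" is one flat list of numbers, 6 for each row, row after row: the shift along the tool's x, y, z in units of 40 mm (1.0 is 40 mm), then the turn, a rotation vector about the tool's x, y, z in rad. A call has 1 to 20 rows; each row is the pose to reach, as a shift and turn from the pose commanded when the call began, along the tool's axes at that moment; what a row does not reach only later rows make up. A row lasts 1/10 s, in which the tool goes at most 50 mm and 8.59 degrees, less where a joint would pass 70% of its speed; a pose out of reach is approached as far as the arm can. A call with a gripper value outside its range is refused whole. "grip" is the finger opening in mm, from 0 to 85.4, set as the call begins (left out, the last holds). The fingers move at their own pace and stop on an object; "force" is the grip in N (left out, the last holds). Time passes only in rows, so rows that repeat a pose let the fingers close. It gives the time, the measured TCP pose, the force, the opening and the grip force at its end, in the units of the state.
- manip.observe(): the state, without advancing time (a new reading comes with each control period).
- manip.read_camera(name): name is "side" or "top" or "wrist"; returns a dict with "frame" (400x640x3 uint8, red, green, blue), "depth" (400x640 float32, m along the optical axis (not along the pixel's ray), 0 where there is no reading), "fx", "fy", "cx", "cy" (pixels), "R" (3x3) and "t" (3): a world point X has camera coordinates R X + t. Camera axes: x right, y down, z forward; pixel columns grow to the right and rows downward; lengths in m; the calibration is good to about 2 mm. A picture is of the moment at which its call begins.
- manip.close_job(): hands the job in; it is judged then, once.
The state is a dict: "time": time; "qpos": joint angles; "dq": joint speeds; "joint_torque": joint torques, N m; "position": TCP position; "tool_rot": TCP orientation; "contact_force": force on the tool from outside, world axes, zero at the start; "ft_torque": the same for the moment, N m; "opening": opening from 0.0 (shut) to 1.0 (fully open); "grasp_force": force on a finger pad.
Only numpy, scipy, OpenCV 4.12 (cv2) and the standard library are available. Lean on these libraries where they do the work, as an engineer would, in place of code of your own. Each camera call takes 0.05 s, during which the arm holds its last target. There are 200 camera calls.

## Working session

There is one attempt and no reset: what is moved stays moved. The work goes in short steps, Python scripts to look and compute and a tool call to move; the robot and the scene stay as the last step left them, time stands still between calls to the robot, and variables do not carry over. Pictures are saved under pics/ and viewed, at most 10 in all, crops included, and the job is handed in when it is done.

Besides the shell and the picture viewer there is one more tool, called by a JSON object that holds its "method" and its "body". carry_out: Moves the arm, as the interface text tells. Its arguments: {"type":"object","properties":{"targets":{"type":"array"},"grip":{"type":"number"},"force":{"type":"number"}},"required":["targets"]}

```bash
mkdir -p pics; cat > h.py <<'E'
import numpy as np, cv2
from rig import manip
def grab(n,save=None):
    c=manip.read_camera(n)
    if save: cv2.imwrite('pics/'+save,cv2.cvtColor(c['frame'],cv2.COLOR_RGB2BGR))
    return c
def pts(c):
    d=c['depth']; v,u=np.indices(d.shape)
    P=np.stack([(u-c['cx'])/c['fx']*d,(v-c['cy'])/c['fy']*d,d],-1)
    return (P-np.asarray(c['t']))@np.asarray(c['R'])
E
python3 - <<'E'
from h import *
for n in ['top','side']:
    c=grab(n,n+'0.png'); np.savez(n+'0.npz',**c)
    print(n,np.round(-np.array(c['R']).T@c['t'],3), c['fx'],(c['depth']>0).mean())
print(manip.observe())
E
```

```text
top [0.382 0.058 1.036] 420.40392117544224 0.99612890625
side [0.334 0.81  0.731] 437.166734296077 0.97328515625
{'time': 0.1, 'qpos': array([-1.35249805e+00,  4.94138907e-01,  1.34606135e+00,  1.03429384e-06,
        1.30251715e+00, -9.54776951e-02]), 'dq': array([-0.00187407, -0.00106971, -0.00227635,  0.00195138,  0.00041665,
        0.00018917]), 'joint_torque': array([-1.81223827e-04, -8.83592963e+01, -3.84563828e+01, -3.02207309e-04,
        5.22458999e-03,  8.99596387e-06]), 'position': array([ 0.19289551, -0.5943495 ,  0.40415132]), 'tool_rot': array([ 9.87718168e-01,  1.56245017e-01, -3.40166264e-05, -5.61351146e-04]), 'contact_force': array([-0.29268288,  0.21339481,  0.65145593]), 'ft_torque': array([-0.03882843,  0.07664908,  0.02767952]), 'grasp_force': 0.0, 'opening': 0.9976624611860697}
```

View pics/top0.png

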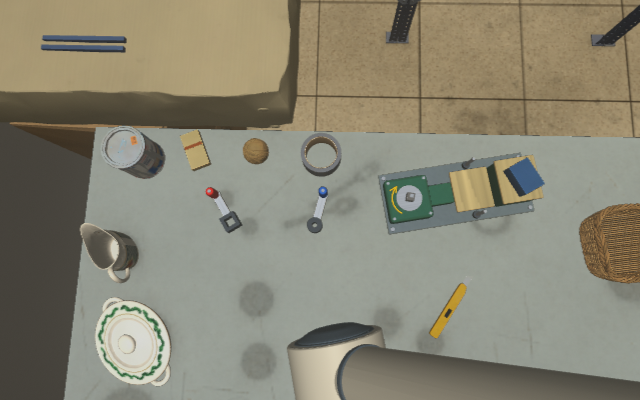

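View pics/side0.png

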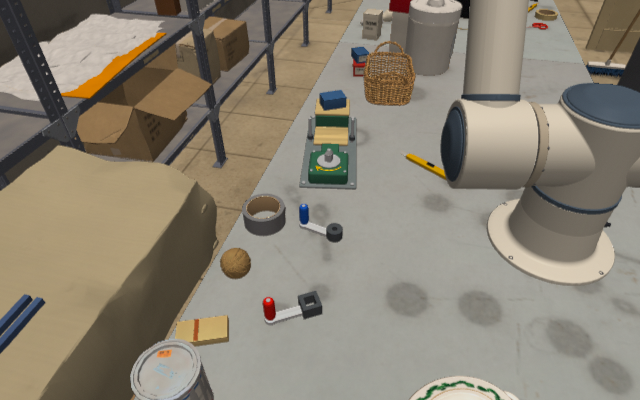

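The top view shows the red knob at (212,192) and its square hub at (231,222). The blue knob is at (323,192) and the shaft at (410,197) on the green gearbox. The side view shows the red knob at (269,308), its hub at (310,304) and the shaft at (329,155).

```bash
cat > m.py <<'E'
from h import *
import sys
def comp(P,mask,lab):
    p=P[mask]
    if len(p)<5: print(lab,len(p)); return
    print(lab,len(p),'med',np.round(np.median(p,0),4),'min',np.round(p.min(0),4),'max',np.round(p.max(0),4))
for n,rois in [('top',dict(red=(200,180,222,205),hub=(216,205,246,236),blue=(314,182,332,200),shaft=(400,187,421,207),green=(380,170,440,225))),
               ('side',dict(red=(258,292,280,325),hub=(296,288,326,322),blue=(296,200,312,228),shaft=(320,146,338,162)))]:
    c=dict(np.load(n+'0.npz')); P=pts(c); f=c['frame'].astype(int); r,g,b=f[...,0],f[...,1],f[...,2]
    v,u=np.indices(r.shape)
    for k,(x0,y0,x1,y1) in rois.items():
        box=(u>=x0)&(u<x1)&(v>=y0)&(v<y1)
        m={'red':(r>1.8*g)&(r>90),'blue':(b>1.5*r)&(b>70),'hub':(r<110)&(P[...,2]>.02),'shaft':P[...,2]>.066,'green':(g>1.3*r)&(P[...,2]>.03)}[k]&box
        comp(P,m,n+' '+k)
        if k in('red','blue'): comp(P,m&(P[...,2]>.06),n+' top of '+k)
        if k=='hub':
            q=P[m&(P[...,2]>.022)]; print('  rect',cv2.minAreaRect((q[:,:2]*1000).astype(np.float32)))
        if k in('green',): print('  rect',cv2.minAreaRect((P[m][:,:2]*1000).astype(np.float32)))
        if k=='shaft':
            q=P[m]; print('  rect',cv2.minAreaRect((q[:,:2]*1000).astype(np.float32)))
            cv2.imwrite(f'pics/{n}_shaft.png',cv2.resize(cv2.cvtColor(c['frame'][y0-25:y1+25,x0-35:x1+35],cv2.COLOR_RGB2BGR),None,fx=8,fy=8,interpolation=cv2.INTER_CUBIC))
c=dict(np.load('top0.npz'));P=pts(c)
for uv in [(465,190),(490,185),(505,170),(470,165),(480,212)]: print(uv,np.round(P[uv[1],uv[0]],3))
E
python3 m.py
```

```text
top red 45 med [0.5475 0.3576 0.0618] min [0.5403 0.3509 0.0549] max [0.5596 0.3681 0.0664]
top top of red 36 med [0.5494 0.3578 0.0624] min [0.5403 0.3509 0.0605] max [0.5596 0.3673 0.0664]
top hub 190 med [0.483  0.3157 0.0269] min [0.4587 0.2917 0.0206] max [0.5084 0.3415 0.0316]
  rect ((483.0179748535156, 316.382080078125), (38.227760314941406, 38.406185150146484), 31.62481689453125)
top blue 65 med [0.5539 0.0928 0.0611] min [0.5473 0.0835 0.0269] max [0.5659 0.1009 0.0676]
top top of blue 40 med [0.5581 0.0918 0.0622] min [0.5493 0.0835 0.0606] max [0.5659 0.1003 0.0676]
top shaft 67 med [ 0.5458 -0.111   0.0791] min [ 0.3817 -0.1225  0.0675] max [0.5563 0.0584 1.0358]
  rect ((464.7134704589844, -35.54991912841797), (22.702796936035156, 249.75411987304688), 46.6523551940918)
top green 1355 med [ 0.5481 -0.1277  0.0462] min [ 0.3817 -0.1887  0.03  ] max [0.6048 0.0584 1.0358]
  rect ((511.2308654785156, -49.083160400390625), (122.66700744628906, 313.5316162109375), 28.942018508911133)
side red 201 med [0.5484 0.3672 0.052 ] min [0.5414 0.31   0.002 ] max [0.5788 0.3718 0.0663]
[... 184 characters left out ...]
01 0.7309]
  rect ((403.07647705078125, 548.7809448242188), (43.58645248413086, 538.8350830078125), 19.426549911499023)
side blue 154 med [0.557  0.0991 0.0483] min [0.334  0.0173 0.0016] max [0.5728 0.8101 0.7309]
side top of blue 46 med [0.5582 0.096  0.0641] min [0.334  0.0838 0.0602] max [0.5692 0.8101 0.7309]
side shaft 65 med [ 0.5475 -0.1076  0.0773] min [ 0.539  -0.1188  0.0663] max [ 0.5588 -0.102   0.0888]
  rect ((548.9086303710938, -110.97071838378906), (17.749223709106445, 17.966583251953125), 78.47976684570312)
(465, 190) [ 0.572 -0.251  0.032]
(490, 185) [ 0.586 -0.311  0.032]
(505, 170) [ 0.611 -0.325  0.088]
(470, 165) [ 0.641 -0.272  0.007]
(480, 212) [ 0.516 -0.277  0.057]
```

View pics/top_shaft.png

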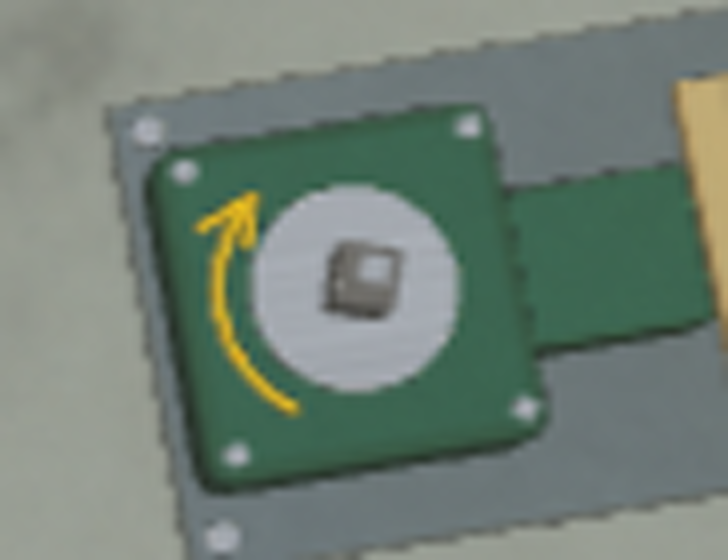

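Red hub at (0.483, 0.316), top z 0.028. Knob at (0.551, 0.359), 79 mm from the hub, crank yaw about 32°. Both match the stated sizes. The shaft is near (0.548, -0.111), tip about 0.086, with its yaw still rough at about -8°. In the crop the shaft looks turned a few degrees clockwise. Next I'll move above the knob and look with the wrist camera.

```bash
cat >> h.py <<'E'
from scipy.spatial.transform import Rotation as Ro
def down(psi):
    p=np.radians(psi); y=np.array([np.cos(p),np.sin(p),0]); z=np.array([0,0,-1.]); return Ro.from_matrix(np.stack([np.cross(y,z),y,z],1))
def rel(pos,psi,s=None):
    "row from current pose to TCP pos, tool y at world angle psi"
    s=s or manip.observe(); R0=Ro.from_quat(s['tool_rot'])
    return np.round(np.r_[R0.inv().apply(np.array(pos)-s['position'])/.04,(R0.inv()*down(psi)).as_rotvec()],3).tolist()
E
python3 - <<'E'
from h import *
print(rel([.45,-.2,.40],-15),rel([.551,.359,.33],32))
c=dict(np.load('top0.npz'));P=pts(c)
b=P[150:235,380:550].reshape(-1,3); b=b[b[:,2]<.5]
for lo in (.07,.08,.09,.1,.12):
    q=b[b[:,2]>lo]; print(lo,len(q),q.min(0).round(3),q.max(0).round(3))
E
```

```text
[9.157, -7.393, 0.113, -0.001, -0.001, -0.995] [15.872, -19.905, 1.878, -0.001, -0.001, -1.816]
0.07 1912 [ 0.512 -0.417  0.07 ] [ 0.652 -0.104  0.114]
0.08 930 [ 0.512 -0.402  0.08 ] [ 0.64  -0.107  0.114]
0.09 817 [ 0.514 -0.402  0.09 ] [ 0.636 -0.279  0.114]
0.1 746 [ 0.552 -0.402  0.1  ] [ 0.636 -0.326  0.114]Traceback (most recent call last):
  File "<stdin>", line 6, in <module>
    return umr_minimum(a, axis, None, out, keepdims, initial, where)
ValueError: zero-size array to reduction operation minimum which has no identity
```

{"method": "carry_out", "body": {"targets": [9.16,-7.39,0,0,0,-1.0,9.16,-7.39,0,0,0,-1.0,9.16,-7.39,0,0,0,-1.0,9.16,-7.39,0,0,0,-1.0,9.16,-7.39,0,0,0,-1.0,9.16,-7.39,0,0,0,-1.0,9.16,-7.39,0,0,0,-1.0,9.16,-7.39,0,0,0,-1.0,9.16,-7.39,0,0,0,-1.0,9.16,-7.39,0,0,0,-1.0], "grip": 50, "force": 35}}

```text
time: 1.1
position: [0.4515, -0.197, 0.4046]
tool_rot: [0.791, 0.612, 0.0, -0.0]
contact_force: [0.1, -0.7, -0.5]
opening: 0.591
grasp_force: 0.0
```

```bash
python3 - <<'E'
from h import *
print(manip.observe()['position'],rel([.551,.359,.33],32))
c=grab('wrist','w0.png'); np.savez('w0.npz',**c); print(np.round(-c['R'].T@c['t'],3),c['R'].round(2))
E
```

```text
[ 0.45150855 -0.19699031  0.40459624] [14.077, -1.094, 1.876, 0.0, -0.001, -0.813]
[ 0.471 -0.121  0.374] [[ 0.97 -0.25 -0.  ]
 [-0.24 -0.92  0.3 ]
 [-0.08 -0.29 -0.95]]
```

View pics/w0.png

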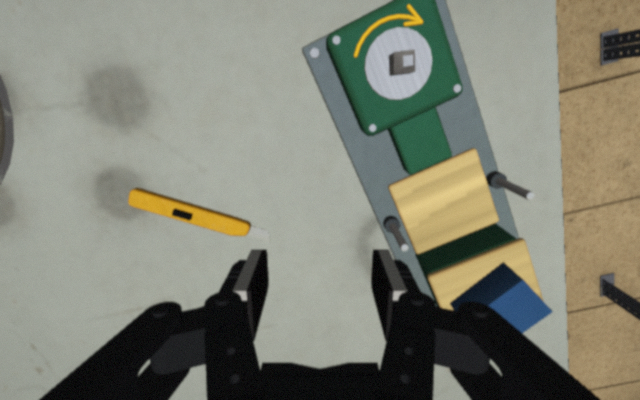

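The wrist view shows the shaft at (402,62) on its collar, clear of the fingers. I'll measure it here and go on to the knob.

```bash
cat > shaft.py <<'E'
from h import *
import sys
def shaft(c,ctr=(.548,-.111)):
    P=pts(c); near=(np.hypot(P[...,0]-ctr[0],P[...,1]-ctr[1])<.02)
    for lo,hi in((.055,.1),(.066,.1),(.082,.1)):
        q=P[near&(P[...,2]>lo)&(P[...,2]<hi)]
        if len(q)>4:
            r=cv2.minAreaRect((q[:,:2]*1000).astype(np.float32)); print(lo,len(q),np.round(r[0],1),np.round(r[1],1),round(r[2],1),q[:,2].max().round(4))
if __name__=='__main__': shaft(dict(np.load(sys.argv[1])))
E
for f in w0 top0 side0; do python3 shaft.py $f.npz; done
```

```text
0.055 588 [ 546.8 -112.5] [18.2 17.4] 80.9 0.0886
0.066 527 [ 546.9 -112.5] [18.1 17.4] 81.1 0.0886
0.082 204 [ 547.2 -112.6] [11.7 11.6] 83.6 0.0886
0.055 80 [ 545.2 -108.6] [27.  27.6] 87.3 0.0885
0.066 65 [ 547.3 -112.8] [18.  17.5] 82.4 0.0885
0.082 19 [ 547.2 -112.9] [10.1 10.6] 77.7 0.0885
0.055 104 [ 549.4 -107.4] [28.9 24. ] 12.4 0.0888
0.066 65 [ 548.9 -111. ] [17.7 18. ] 78.5 0.0888
0.082 19 [ 548.3 -111.8] [14.1 11.8] 83.9 0.0888
```

{"method": "carry_out", "body": {"targets": [14.08,-1.09,1.88,0,0,-0.81,14.08,-1.09,1.88,0,0,-0.81,14.08,-1.09,1.88,0,0,-0.81,14.08,-1.09,1.88,0,0,-0.81,14.08,-1.09,1.88,0,0,-0.81,14.08,-1.09,1.88,0,0,-0.81,14.08,-1.09,1.88,0,0,-0.81,14.08,-1.09,1.88,0,0,-0.81,14.08,-1.09,1.88,0,0,-0.81,14.08,-1.09,1.88,0,0,-0.81,14.08,-1.09,1.88,0,0,-0.81,14.08,-1.09,1.88,0,0,-0.81,14.08,-1.09,1.88,0,0,-0.81,14.08,-1.09,1.88,0,0,-0.81]}}

```text
time: 2.55
position: [0.551, 0.3554, 0.329]
tool_rot: [0.487, 0.873, -0.001, -0.0]
contact_force: [0.3, -0.0, 0.0]
opening: 0.586
grasp_force: 0.0
```

```bash
python3 - <<'E'
from h import *
print(manip.observe()['position'])
c=grab('wrist','w1.png'); np.savez('w1.npz',**c)
P=pts(c); f=c['frame'].astype(int); r,g,b=f[...,0],f[...,1],f[...,2]
m=(r>1.8*g)&(r>90)&(P[...,2]>.005)&(P[...,2]<.08)
q=P[m]; print('red',len(q),np.median(q,0).round(4),q.min(0).round(4),q.max(0).round(4)); q=q[q[:,2]>.055]
print('mean top',q.mean(0).round(4), cv2.minEnclosingCircle((q[:,:2]*1000).astype(np.float32)))
near=np.hypot(P[...,0]-.483,P[...,1]-.3164)<.04
q=P[near&(P[...,2]>.024)&(P[...,2]<.032)]; print('hub',len(q),cv2.minAreaRect((q[:,:2]*1000).astype(np.float32)),np.median(q[:,2]))
E
```

```text
[0.55096409 0.35536578 0.32898214]
red 771 [0.5556 0.3682 0.0615] [0.54   0.3508 0.0174] [0.684  0.4443 0.066 ]
mean top [0.5493 0.3623 0.0633] ((550.1104125976562, 361.0597839355469), 10.31296157836914)
hub 1450 ((483.314208984375, 317.5185852050781), (38.50320053100586, 38.64651107788086), 33.024227142333984) 0.02815120708516103
```

View pics/w1.png

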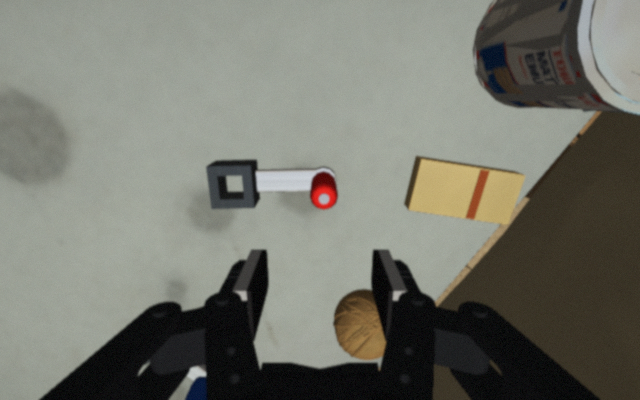

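The wrist view shows the red knob at (323,190) and the square hub at (232,185), with free space on both sides of the knob. Knob is at (0.550, 0.3605), hub at (0.4833, 0.317), 79.7 mm apart, yaw 33°, top at 0.064. Descend and grip.

```bash
python3 - <<'E'
from h import *
print(rel([.550,.360,.194],33))
E
```

```text
[0.126, 0.05, 3.382, -0.001, 0.0, -0.023]
```

{"method": "carry_out", "body": {"targets": [0.126,0.05,1.0,0,0,-0.023,0.126,0.05,2.0,0,0,-0.023,0.126,0.05,2.0,0,0,-0.023,0.126,0.05,2.0,0,0,-0.023]}}

```text
time: 3.0
position: [0.5505, 0.36, 0.2502]
tool_rot: [0.478, 0.879, -0.0, -0.0]
contact_force: [-0.4, -0.9, 1.0]
opening: 0.583
grasp_force: 0.0
```

```bash
python3 - <<'E'
from h import *
print(manip.observe()['position'],rel([.550,.360,.194],33))
E
```

```text
[0.55048862 0.35997218 0.25022463] [0.007, -0.009, 1.406, -0.001, -0.0, -0.001]
```

{"method": "carry_out", "body": {"targets": [0,0,0.7,0,0,0,0,0,1.4,0,0,0,0,0,1.4,0,0,0,0,0,1.4,0,0,0]}}

```text
time: 3.4
position: [0.551, 0.3609, 0.1956]
tool_rot: [0.477, 0.879, 0.001, 0.001]
contact_force: [-0.3, -0.4, 0.7]
opening: 0.584
grasp_force: 0.0
```

{"method": "carry_out", "body": {"targets": [0,0,0,0,0,0,0,0,0,0,0,0,0,0,0,0,0,0,0,0,0,0,0,0,0,0,0,0,0,0,0,0,0,0,0,0,0,0,0,0,0,0,0,0,0,0,0,0], "grip": 10, "force": 35}}

```text
time: 4.2
position: [0.5508, 0.3612, 0.1955]
tool_rot: [0.477, 0.879, 0.001, 0.001]
contact_force: [-0.6, -1.8, 12.2]
opening: 0.251
grasp_force: 33.7
```

{"method": "carry_out", "body": {"targets": [0,0,-1.0,0,0,0,0,0,-2.0,0,0,0,0,0,-3.0,0,0,0,0,0,-3.0,0,0,0,0,0,-3.0,0,0,0]}}

```text
time: 4.7
position: [0.5502, 0.361, 0.315]
tool_rot: [0.477, 0.879, 0.001, 0.001]
contact_force: [-0.4, 0.3, -1.8]
opening: 0.245
grasp_force: 35.0
```

```bash
cat > crank.py <<'E'
from h import *
def look(save,cam='wrist'):
    c=grab(cam,save); s=manip.observe(); g=s['position']+Ro.from_quat(s['tool_rot']).apply([0,0,.155])
    P=pts(c); f=c['frame'].astype(int); r,gg,b=f[...,0],f[...,1],f[...,2]
    d=np.hypot(P[...,0]-g[0],P[...,1]-g[1])
    m=(d>.045)&(d<.115)&(np.abs(P[...,2]-(g[2]-.01))<.012)
    n,l,st,ct=cv2.connectedComponentsWithStats(m.astype(np.uint8))
    print('grasp',g.round(4))
    for i in range(1,n):
        if st[i,4]>150:
            q=P[l==i]; z=np.median(q[:,2]); q=q[np.abs(q[:,2]-z)<.004]
            R=cv2.minAreaRect((q[:,:2]*1000).astype(np.float32)); A=np.c_[q[:,:2],np.ones(len(q))]; k=np.linalg.lstsq(A,q[:,2],rcond=None)[0]
            print(st[i],'z',z.round(4),np.round(R[0],1),np.round(R[1],1),round(R[2],1),'slope',k[:2].round(3),'dir',np.degrees(np.arctan2(R[0][1]/1000-g[1],R[0][0]/1000-g[0])).round(1))
    return c
if __name__=='__main__':
    import sys; look(sys.argv[1],*sys.argv[2:])
E
python3 crank.py w2.png
```

```text
grasp [0.55   0.3608 0.1586]
[ 103  223  101   81 6264] z 0.1472 [483.3 317.4] [39.4 39.4] 33.0 slope [-0.001 -0.006] dir -147.0
```

View pics/w2.png

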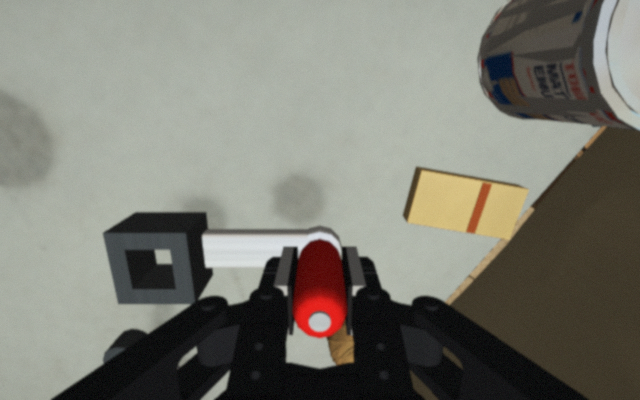

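The crank is held level at (150,265) in the wrist view, hub 80 mm from the grasp and yaw 33°. Next, carry it over the shaft.

```bash
python3 - <<'E'
from h import *
print(rel([.6257,-.1240,.313],-8.5))
E
```

```text
[-11.195, -5.014, 0.015, 0.0, -0.0, 0.724]
```

{"method": "carry_out", "body": {"targets": [-0.93,-0.42,0,0,0,0.06,-1.87,-0.84,0,0,0,0.12,-2.8,-1.25,0,0,0,0.18,-3.73,-1.67,0,0,0,0.24,-4.67,-2.09,0,0,0,0.3,-5.6,-2.5,0,0,0,0.36,-6.53,-2.92,0,0,0,0.42,-7.47,-3.34,0,0,0,0.48,-8.4,-3.76,0,0,0,0.54,-9.33,-4.18,0,0,0,0.6,-10.3,-4.6,0,0,0,0.66,-11.2,-5.01,0,0,0,0.724,-11.2,-5.01,0,0,0,0.724,-11.2,-5.01,0,0,0,0.724,-11.2,-5.01,0,0,0,0.724]}}

```text
time: 6.25
position: [0.6258, -0.1232, 0.3125]
tool_rot: [0.757, 0.653, -0.0, -0.001]
contact_force: [-0.5, 0.4, -1.0]
opening: 0.245
grasp_force: 35.0
```

```bash
python3 - <<'E'
from crank import *
import shaft
for cam in('wrist','top'):
    c=look(cam+'3.png',cam); shaft.shaft(c,(.547,-.1122))
print(rel([.6257,-.1240,.313],-8.5))
E
```

```text
grasp [ 0.6257 -0.1228  0.1578]
[ 103  224   99   80 6039] z 0.1451 [ 545.8 -111.6] [39.3 39.6] 81.6 slope [-0.009 -0.003] dir 172.0
0.055 785 [ 552.3 -108.7] [13.  24.6] 37.9 0.0844
0.066 564 [ 552.3 -108.7] [12.8 24.6] 37.9 0.0844
0.082 47 [ 553.6 -112.4] [11.2  2.6] 80.0 0.0844
grasp [ 0.6258 -0.1227  0.1581]
[-0.03, -0.003, 0.001, -0.001, -0.0, 0.002]
```

View pics/wrist3.png

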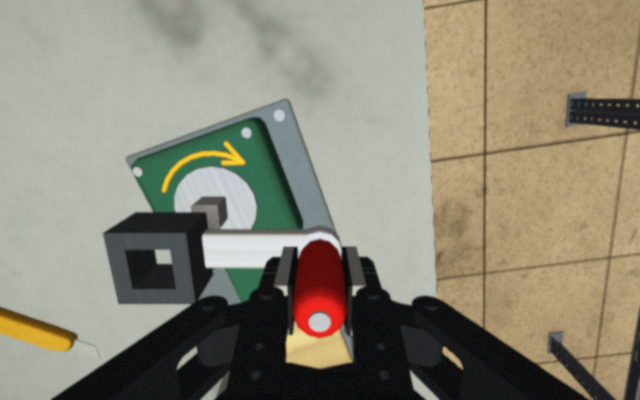

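The wrist view shows the hub at (155,265), square to the shaft tip seen beyond it at (210,210). The hub needs about 1 mm of correction and its yaw agrees with the shaft's. Lowering slowly.

{"method": "carry_out", "body": {"targets": [-0.02,0.03,0.2,0,0,0,-0.02,0.03,0.4,0,0,0,-0.02,0.03,0.55,0,0,0,-0.02,0.03,0.65,0,0,0,-0.02,0.03,0.75,0,0,0,-0.02,0.03,0.85,0,0,0,-0.02,0.03,0.95,0,0,0,-0.02,0.03,1.05,0,0,0,-0.02,0.03,1.15,0,0,0,-0.02,0.03,1.2,0,0,0,-0.02,0.03,1.2,0,0,0]}}

```text
time: 7.45
position: [0.6272, -0.1249, 0.2652]
tool_rot: [0.757, 0.653, -0.0, -0.0]
contact_force: [-0.5, -0.6, -0.8]
opening: 0.248
grasp_force: 35.1
```

{"method": "carry_out", "body": {"targets": [0,0,0.1,0,0,0,0,0,0.2,0,0,0,0,0,0.3,0,0,0,0,0,0.38,0,0,0,0,0,0.42,0,0,0,0,0,0.44,0,0,0,0,0,0.44,0,0,0]}}

```text
time: 8.15
position: [0.6273, -0.1249, 0.2478]
tool_rot: [0.757, 0.653, -0.0, -0.0]
contact_force: [-0.9, 0.4, -1.0]
opening: 0.25
grasp_force: 35.1
```

```bash
python3 crank.py w4.png; python3 -c "
from h import *
c=grab('side');P=pts(c);m=(np.hypot(P[...,0]-.547,P[...,1]+.1122)<.03)&(P[...,2]>.07);q=P[m];print(len(q),q[:,2].max(),np.percentile(q[:,2],[10,50,90]).round(4));print(manip.observe()['contact_force'])"
```

```text
grasp [ 0.6273 -0.1249  0.0929]
[ 103  224  100   80 6930] z 0.0804 [ 547.7 -113.3] [39.4 39.7] 81.5 slope [-0.009 -0.004] dir 171.7
249 0.4104469985704044 [0.0744 0.0818 0.1732]
[ 0.03688628 -0.08573946 -1.21410051]
```

View pics/w4.png

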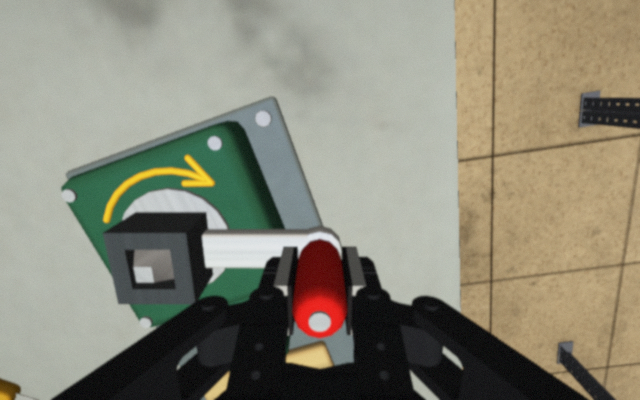

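The wrist view shows the shaft tip inside the hub hole at (150,270). The hub top is at 0.080, so the crank is home. Now half a turn clockwise with the hand not turning, on an 80 mm circle (2.0 units).

{"method": "carry_out", "body": {"targets": [-0.313,-0.025,0,0,0,0,-0.618,-0.098,0,0,0,0,-0.908,-0.218,0,0,0,0,-1.176,-0.382,0,0,0,0,-1.414,-0.586,0,0,0,0,-1.618,-0.824,0,0,0,0,-1.782,-1.092,0,0,0,0,-1.902,-1.382,0,0,0,0,-1.975,-1.687,0,0,0,0,-2.0,-2.0,0,0,0,0,-1.975,-2.313,0,0,0,0,-1.902,-2.618,0,0,0,0,-1.782,-2.908,0,0,0,0,-1.618,-3.176,0,0,0,0,-1.414,-3.414,0,0,0,0,-1.176,-3.618,0,0,0,0,-0.908,-3.782,0,0,0,0,-0.618,-3.902,0,0,0,0,-0.313,-3.975,0,0,0,0,0,-4.0,0,0,0,0]}}

```text
time: 10.25
position: [0.4688, -0.1007, 0.248]
tool_rot: [0.758, 0.653, -0.0, 0.0]
contact_force: [1.4, -5.4, 0.3]
opening: 0.246
grasp_force: 35.5
```

```bash
cat > plat.py <<'E'
from h import *
import sys
def plat(c,n):
    P=pts(c); f=c['frame'].astype(int); r,g,b=f[...,0],f[...,1],f[...,2]
    # lift axis: from shaft at yaw approx; wood colour
    m=(r>1.2*b)&(r>130)&(P[...,0]>.5)&(P[...,0]<.66)&(P[...,1]<-.18)&(P[...,1]>-.43)&(P[...,2]>.02)&(P[...,2]<.1)
    q=P[m]; h,e=np.histogram(q[:,2],bins=np.arange(.02,.1,.003))
    print(n,[(round(e[i],3),int(h[i])) for i in range(len(h)) if h[i]>25])
    for lo,hi in((-.27,-.2),(-.30,-.27),(-.43,-.33)):
        k=q[(q[:,1]>lo)&(q[:,1]<hi)]
        if len(k): print('  y',lo,hi,len(k),np.median(k,0).round(4))
for a in sys.argv[1:]:
    plat(dict(np.load(a)) if a.endswith('npz') else grab(a,f'p_{a}.png'),a)
E
python3 plat.py top0.npz side0.npz w0.npz top side; python3 -c "
from h import *
print(manip.observe())"
```

```text
top0.npz [(np.float64(0.026), 149), (np.float64(0.029), 814), (np.float64(0.032), 523), (np.float64(0.035), 38), (np.float64(0.068), 32), (np.float64(0.071), 360), (np.float64(0.074), 441), (np.float64(0.077), 44)]
  y -0.27 -0.2 829 [ 0.5754 -0.246   0.0313]
  y -0.3 -0.27 513 [ 0.579  -0.2848  0.0315]
  y -0.43 -0.33 590 [ 0.5659 -0.3556  0.0743]
side0.npz [(np.float64(0.029), 91), (np.float64(0.032), 397), (np.float64(0.035), 83), (np.float64(0.074), 154), (np.float64(0.077), 89)]
  y -0.27 -0.2 325 [ 0.5771 -0.2447  0.0335]
  y -0.3 -0.27 182 [ 0.5798 -0.2844  0.0337]
  y -0.43 -0.33 165 [ 0.5673 -0.349   0.0765]
w0.npz [(np.float64(0.029), 2897), (np.float64(0.032), 4071), (np.float64(0.071), 249), (np.float64(0.074), 2666)]
  y -0.27 -0.2 3992 [ 0.5772 -0.2449  0.0321]
  y -0.3 -0.27 2234 [ 0.5797 -0.2848  0.0322]
  y -0.43 -0.33 1526 [ 0.5711 -0.3419  0.0752]
top [(np.float64(0.035), 36), (np.float64(0.038), 283), (np.float64(0.041), 254), (np.float64(0.071), 331), (np.float64(0.074), 423), (np.float64(0.077), 49)]
  y -0.27 -0.2 272 [ 0.6076 -0.2489  0.0408]
  y -0.3 -0.27 25
[... 340 characters left out ...]
6]
{'time': 10.35, 'qpos': array([-3.34661327e-01,  5.28741579e-01,  1.86537402e+00,  2.34456507e-04,
        7.47908454e-01, -1.88152811e-01]), 'dq': array([-0.02571277,  0.00551108, -0.00563733, -0.00075823,  0.0099561 ,
       -0.03432152]), 'joint_torque': array([  1.2661447 , -72.69146204, -19.73400056,   0.1390683 ,
        -0.33837872,   0.8294642 ]), 'position': array([ 0.46901306, -0.09996722,  0.24793386]), 'tool_rot': array([ 7.57018812e-01,  6.53393041e-01, -3.89082370e-05, -2.26640197e-04]), 'contact_force': array([-0.50232706, -0.00762387,  0.89106022]), 'ft_torque': array([ 0.02281153, -0.02352402,  0.10008922]), 'grasp_force': 35.61208963394165, 'opening': 0.2486926055107995}
```

It rose 9.5 mm in half a turn, as expected. The gap to the deck is 33.5 mm, so 1.675 turns remain. Next, one full turn at 18° per row.

{"method": "carry_out", "body": {"targets": [0.618,0.098,0,0,0,0,1.176,0.382,0,0,0,0,1.618,0.824,0,0,0,0,1.902,1.382,0,0,0,0,2.0,2.0,0,0,0,0,1.902,2.618,0,0,0,0,1.618,3.176,0,0,0,0,1.176,3.618,0,0,0,0,0.618,3.902,0,0,0,0,0,4.0,0,0,0,0,-0.618,3.902,0,0,0,0,-1.176,3.618,0,0,0,0,-1.618,3.176,0,0,0,0,-1.902,2.618,0,0,0,0,-2.0,2.0,0,0,0,0,-1.902,1.382,0,0,0,0,-1.618,0.824,0,0,0,0,-1.176,0.382,0,0,0,0,-0.618,0.098,0,0,0,0,0,0,0,0,0,0]}}

```text
time: 12.35
position: [0.4684, -0.101, 0.248]
tool_rot: [0.758, 0.653, -0.0, 0.0]
contact_force: [11.2, -4.8, -1.3]
opening: 0.251
grasp_force: 36.7
```

```bash
python3 plat.py top side
```

```text
top [(np.float64(0.056), 141), (np.float64(0.059), 425), (np.float64(0.062), 153), (np.float64(0.071), 330), (np.float64(0.074), 419), (np.float64(0.077), 55)]
  y -0.27 -0.2 341 [ 0.6048 -0.2478  0.0605]
  y -0.3 -0.27 310 [ 0.6012 -0.2855  0.0608]
  y -0.43 -0.33 576 [ 0.566  -0.356   0.0742]
side [(np.float64(0.059), 101), (np.float64(0.062), 250), (np.float64(0.074), 123), (np.float64(0.077), 61)]
  y -0.27 -0.2 228 [ 0.5917 -0.2412  0.0629]
  y -0.3 -0.27 113 [ 0.6013 -0.2849  0.063 ]
  y -0.43 -0.33 96 [ 0.612  -0.3438  0.0763]
```

The gap is 13.5 mm, so 243° more.

{"method": "carry_out", "body": {"targets": [0.618,0.098,0,0,0,0,1.176,0.382,0,0,0,0,1.618,0.824,0,0,0,0,1.902,1.382,0,0,0,0,2.0,2.0,0,0,0,0,1.902,2.618,0,0,0,0,1.618,3.176,0,0,0,0,1.176,3.618,0,0,0,0,0.618,3.902,0,0,0,0,0,4.0,0,0,0,0,-0.618,3.902,0,0,0,0,-1.176,3.618,0,0,0,0,-1.618,3.176,0,0,0,0,-1.782,2.908,0,0,0,0,-1.782,2.908,0,0,0,0,-1.782,2.908,0,0,0,0]}}

```text
time: 14.05
position: [0.5727, -0.1892, 0.2474]
tool_rot: [0.758, 0.653, -0.0, -0.001]
contact_force: [-1.9, 4.3, -1.3]
opening: 0.249
grasp_force: 36.9
```

```bash
python3 plat.py top side; python3 crank.py w5.png
```

```text
top []
side [(np.float64(0.074), 166), (np.float64(0.077), 67)]
  y -0.27 -0.2 118 [ 0.5444 -0.2405  0.0762]
  y -0.3 -0.27 57 [ 0.5434 -0.2836  0.0761]
  y -0.43 -0.33 40 [ 0.5559 -0.3845  0.0757]
grasp [ 0.573  -0.1887  0.0925]
[ 166   44  131  130 9020] z 0.0805 [ 547.7 -112.7] [38.6 38.3] 18.1 slope [-0.005  0.006] dir 108.5
[399 289  16  16 166] z 0.0741 [ 613.6 -215.1] [5.5 7.8] 73.1 slope [-0.083 -0.688] dir -33.0
[ 286  335   68   33 1804] z 0.0752 [ 564.7 -241.4] [22.5 36.5] 81.1 slope [-0.001  0.004] dir -99.0
[410 370  29  30 301] z 0.0753 [ 616.7 -273.5] [ 6.5 28.7] 30.2 slope [0.027 0.032] dir -62.8
```

Platform is at 0.076 and the deck at 0.076, so they are level. The hub is home (top 0.0805). Release and lift straight up.

{"method": "carry_out", "body": {"targets": [0,0,0,0,0,0,0,0,0,0,0,0,0,0,0,0,0,0,0,0,0,0,0,0,0,0,0,0,0,0,0,0,0,0,0,0], "grip": 45}}

```text
time: 14.8
position: [0.5736, -0.189, 0.2479]
tool_rot: [0.757, 0.653, 0.0, 0.0]
contact_force: [0.0, -0.1, 0.3]
opening: 0.527
grasp_force: 0.0
```

{"method": "carry_out", "body": {"targets": [0,0,-0.3,0,0,0,0,0,-0.7,0,0,0,0,0,-1.2,0,0,0,0,0,-2.0,0,0,0,0,0,-3.0,0,0,0,0,0,-4.0,0,0,0,0,0,-4.0,0,0,0,0,0,-4.0,0,0,0]}}

```text
time: 15.6
position: [0.5734, -0.1889, 0.4095]
tool_rot: [0.757, 0.653, 0.001, 0.001]
contact_force: [-0.4, 0.8, -1.1]
opening: 0.526
grasp_force: 0.0
```

```bash
python3 - <<'E'
from h import *
import plat
for n in('wrist','side'):
    c=grab(n,n+'6.png'); plat.plat(c,n); P=pts(c)
    q=P[(np.hypot(P[...,0]-.547,P[...,1]+.1122)<.03)&(P[...,2]>.076)&(P[...,2]<.084)]
    print('hub',len(q),np.median(q,0).round(4),cv2.minAreaRect((q[:,:2]*1000).astype(np.float32)))
E
```

```text
wrist [(np.float64(0.071), 522), (np.float64(0.074), 8085), (np.float64(0.077), 28)]
  y -0.27 -0.2 4388 [ 0.5775 -0.2444  0.0752]
  y -0.3 -0.27 1893 [ 0.5696 -0.2842  0.0752]
  y -0.43 -0.33 957 [ 0.5559 -0.3419  0.0753]
hub 1607 [ 0.5482 -0.1118  0.0803] ((547.5492553710938, -112.6283950805664), (38.160640716552734, 37.96237564086914), 18.497482299804688)
side [(np.float64(0.071), 55), (np.float64(0.074), 494), (np.float64(0.077), 240)]
  y -0.27 -0.2 268 [ 0.5672 -0.2471  0.0762]
  y -0.3 -0.27 183 [ 0.5793 -0.2848  0.0765]
  y -0.43 -0.33 162 [ 0.5672 -0.3491  0.0762]
hub 126 [ 0.5481 -0.1086  0.081 ] ((549.055908203125, -113.21171569824219), (37.803958892822266, 45.42947769165039), 19.113933563232422)
```

View pics/side6.png

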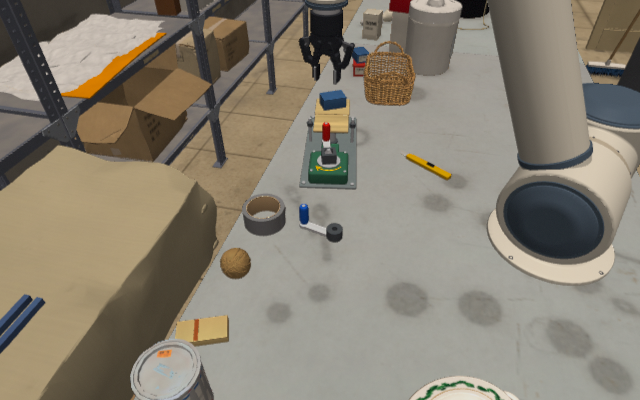

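The side view shows the crank home on the shaft at (328,155), the platform level with the deck, the blue crank unmoved at (305,213), and the gripper clear. I'll hand in.

```bash
python3 -c "
from rig import manip
print(manip.close_job())"
```

```text
the job is handed in; nothing more can be done
None
```

The job is handed in: the red-knobbed crank is fully down on the shaft, the platform measures level with the deck to within about 1 mm, the blue-knobbed crank was not touched, and the gripper is clear (no verdict was returned).

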